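# Set the curing lamp's thumbwheel timer and start it

## Robot

A 6-joint arm with a two-finger parallel gripper is mounted at the origin on the work surface. World frame = base frame: x ahead of the robot, y to its left, z up, the work surface at z = 0. Lengths are in m, angles in rad, forces in N, time in s.
With the tool pointing down it reaches from about 0.375 to 0.9 m from the base axis. Payload 3.1 kg.
Tool frame: the origin (TCP) lies on the mounting face of the last link; the fingertips stand 182 mm ahead of it and the grasp point (between the pads) lies 164 mm ahead of it; z points along the fingers, y is the direction in which the jaws open and shut (so a half turn about z gives the same grasp; the last joint's range is limited). The gripper opens to 87 mm and grips with 3 to 60 N. Pads are 19 mm wide; open, the fingers measure 117 mm over their backs; the gripper's body (75 mm by 190 mm) begins 51 mm behind the grasp point.
Start: joints at [1.169, 0.527, 1.433, -0, 1.181, -0.178], TCP at [0.139, 0.609, 0.405] pointing down, gripper open.
Joint ranges: [-3.08, 3.08], [-0.75, 2.2], [0.22, 2.44], [-1.43, 4.57], [0, 2.65], [-2.85, 2.85]. Speed limits (rad/s): [2.79, 2.79, 3.14, 3.14, 3.14, 3.14].

## Interface

Orientations are given as a unit quaternion [x, y, z, w].
In Python, from rig import robot, camera, camera_model gives the robot as it stands.
- The arm moves only by the tool drive_tool, never from a script. Its argument "plan" is a list that holds one entry, the list of rows, each a list of 6 numbers: the shift along the world's x, y, z in units of 2.5 cm (1.0 is 2.5 cm), then the turn, a rotation vector about the world's x, y, z in units of 6 degrees (1.0 is 6 degrees). A call has 1 to 8 rows; each row shifts and turns the commanded pose from where the row before left it; what a row does not reach is not made up. A row lasts 1/8 s, in which the tool goes at most 62.5 mm and 10.7 degrees, less where a joint would pass 70% of its speed; a pose out of reach is approached as far as the arm can. A call with a number of a shift or a turn outside -1 to 1 is refused whole. A call with a gripper value outside its range is refused whole. "grip" is the closure, from 0 (fully open) to 1 (shut), set as the call begins (left out, the last holds). The fingers move at their own pace and stop on an object; "force" is the grip in N (left out, the last holds). Time passes only in rows, so rows that do not move let the fingers close. It gives the time, the measured TCP pose, the force and the opening at its end, in the units of the state.
- robot.get_obs(): the state, without advancing time (a new reading comes with each control period).
- camera(name): name is "side" or "top" or "wrist"; returns the picture (384x512x3 uint8, red, green, blue); there is no depth.
- camera_model(name): a dict with "K" (3x3 intrinsics, pixels), "world_to_cam" (4x4, takes a point from world to camera coordinates); the wrist camera has in their place "tool_from_camera" (4x4, takes a point from camera to tool coordinates, whose origin is the TCP and whose axes are the flange's). Camera axes: x right, y up, looking along -z (the intrinsics and any distortion apply to the point x, -y, -z); pixel columns grow to the right and rows downward; lengths in m; the calibration is good to about 2 mm. A picture is of the moment at which its call begins: read the wrist's pose just before it. camera_model takes no time and is no camera call.
- robot.hand_in(): hands the job in, once; it reports no verdict.
The state is a dict: "time": time; "q": joint angles; "joint_velocities": joint speeds; "joint_torque": joint torques, N m; "position": TCP position; "tool_rot": TCP orientation; "ft_force": force on the tool from outside, world axes, zero at the start; "moment": the same for the moment, N m; "grip_width": finger opening in m.
Only numpy, scipy, OpenCV 4.12 (cv2) and the standard library are available. Lean on these libraries where they do the work, as an engineer would, in place of code of your own. Each camera call takes 0.05 s, during which the arm holds its last target.

## Task

The mould is already in the curing lamp: set the lamp's three thumbwheels to 3-2-5 (325 seconds, read left to right from the robot's side), each wheel clicked home in its notch. The switches are delicate, so lean on wheels and button by feel, gently, never with a push of more than about 12 N. Only when the code is right, press the green start button well in (past 4 mm), let it spring back and take the hand away; leave the other things on the bench where they are.

Things in the scene. Friction and masses are not known exactly. Their poses are not given: they have to be found in the camera images.
- timer: resin-curing lamp, fixed. Origin: on the table under the centre of its control deck; x away from the operator (robot side), y to his left, z up. Deck: white, 200 x 200 mm, level aluminium top 70 mm high, with three thumbwheels (row 25 mm beyond the centre), the start button nearer the operator, unused display and rocker. Lamp chamber 200 x 230 x 115 mm (amber window) joins it on the left
- hundreds_rim (a point): nominal rim top of the left thumbwheel (hundreds), over its axis, 82 mm above the table, 12 mm above the deck: a point of the rigid deck, axes as the lamp's. The wheels were fitted by hand: each true rim top lies up to 2.5 mm higher or lower (unknown, different for each wheel), so feel for it. Each wheel sits on a rubber gasket that gives 1 mm per 6 N of downward push
- tens_rim (a point): the same for the middle thumbwheel (tens). Wheels: radius 30 mm, 24 mm wide, axis level along the lamp's y, 36 mm centre to centre; white band with black numerals between two black ribbed rubber rings; the digit on top, in line with the orange marks, is the one set. The bezel around the wheels stands 3 mm above the deck
- units_rim (a point): the same for the right thumbwheel (units)
- wheel_hundreds (a joint): left thumbwheel (hundreds), rad: 0 = digit 0 on top, 0.6283 (36 deg) more per digit, to 5.655 = digit 9; stops just beyond 0 and 9. To be set to 3 (1.885 rad). Dragging the rim top along the lamp's +x (away from the operator) counts up, 18.8 mm of travel a digit; towards him counts down
- wheel_tens (a joint): middle thumbwheel (tens), rad: 0 = digit 0 on top, 0.6283 (36 deg) more per digit, to 5.655 = digit 9; stops just beyond 0 and 9. To be set to 2 (1.257 rad). Sprung detents: about 3.5 N along the rim to leave a notch; past half-way (18 deg) it clicks on into the next notch by itself when let go
- wheel_units (a joint): right thumbwheel (units), rad: 0 = digit 0 on top, 0.6283 (36 deg) more per digit, to 5.655 = digit 9; stops just beyond 0 and 9. To be set to 5 (3.142 rad). Direction and detents are the same for all. The rims are dry rubber, friction against a finger about 0.7 or more: 7 to 11 N of downward push while dragging turns them, less may slip
- start_top (a point): centre of the top of the green round start button, 28 mm across, 25 mm above the deck top at rest, 58 mm nearer the operator than the lamp's origin and 5 mm to its right; it goes straight down.
- start (a joint): travel of the start button: m, 0 = out, 0.009 = against its hard stop; it switches at 0.004. Sprung: 2.4 N to start, 4.9 N at 4 mm, 8 N at the stop; springs back when let go.
- clip_box_mid (a point): centre of a pink clip-lid box 158 x 121 x 49 mm (bystander)
- jar_a_mid (a point): centre of a pigment jar with teal body and white lid, 34 mm across, 40 mm tall (bystander)
- jar_b_mid (a point): centre of a like jar with yellow body (bystander)
- brush_mid (a point): centre of a slim paint brush 185 mm long, 9 mm thick, lying in front of the lamp (bystander)
- beaker_rim (a point): centre of the mouth of a clear beaker 68 mm across, 80 mm tall (bystander)
- bottle_center (a point): centre of a clear water bottle with blue cap, 64 mm across, 190 mm tall, beyond the lamp chamber (bystander)
- tape_mid (a point): centre of a purple tape roll 84 mm across, 20 mm high, beyond the deck (bystander)

How it is judged:
By the outcome, as a careful person would: the job done as asked, in the order asked, and still so for the second after the job is handed in, with the robot touching nothing.
It also fails if it takes over 72 s, if anything falls off the work surface, if the arm or the gripper's body presses on something with over 40 N, if the wrist force passes 120 N, or if a joint passes its speed limit or range.

## Working session

There is one attempt and no reset: what is moved stays moved. The work goes in short steps, Python scripts to look and compute and a tool call to move; the robot and the scene stay as the last step left them, time stands still between calls to the robot, and variables do not carry over. Pictures are saved under pics/ and viewed, and the job is handed in when it is done.

Besides the shell and the picture viewer there is one more tool, called after "Emit:" by a JSON object that holds its "method" and its "body", one argument or row to a line. drive_tool: Moves the arm, as the interface text tells. Shifts and turns lie within -1 to 1; 1 stands for 2.5 cm of shift or 6 degrees of turn. Its arguments: {"type":"object","properties":{"plan":{"type":"array","items":{"type":"array","items":{"type":"array","items":{"type":"number","minimum":-1,"maximum":1}}}},"grip":{"type":"number"},"force":{"type":"number"}},"required":["plan"]}

```bash
ls; mkdir -p pics; python3 - <<'E'
from rig import robot,camera,camera_model
import cv2
o=robot.get_obs();print({k:(v if not hasattr(v,'round') else v) for k,v in o.items()})
for n in ['side','top','wrist']:
    im=camera(n);cv2.imwrite(f'pics/{n}0.png',im[:,:,::-1]);m=camera_model(n);print(n,m)
E
```

```text
pics
{'time': 0.0, 'q': array([ 1.16849028e+00,  5.28453644e-01,  1.43390516e+00, -1.85153269e-05,
        1.18136224e+00, -1.78497668e-01]), 'joint_velocities': array([-6.27618394e-04, -8.01138549e-04, -8.37285505e-05,  9.73373482e-04,
        1.71751281e-04, -4.34960937e-04]), 'joint_torque': array([-2.68486758e-05, -4.40036952e+01, -1.76594889e+01,  6.33665244e-02,
        5.80061821e-02, -1.61504186e-04]), 'position': array([0.13855076, 0.60909748, 0.40377799]), 'tool_rot': array([ 1.11667218e-01,  9.93745088e-01, -1.02208651e-03, -2.96516192e-04]), 'ft_force': array([ 0.1696487 , -0.35766569, -0.91787018]), 'moment': array([-0.03913413, -0.01152806, -0.00125767]), 'grip_width': 0.08676184989029369}
side {'K': array([[370.46944667,   0.        , 253.55310016],
       [  0.        , 370.46944667, 191.34875997],
       [  0.        ,   0.        ,   1.        ]]), 'world_to_cam': array([[-0.97675717, -0.21389773, -0.01389942,  0.55954913],
       [ 0.14899567, -0.72414036,  0.67336544, -0.15622611],
       [-0.15409647,  0.65564357,  0.73917913, -0.72631315],
       [ 0.        ,  
[... 296 characters left out ...]
790431,  0.01409126,  0.06315405, -0.56936477],
       [-0.06321835,  0.0041645 ,  0.99799103, -0.95559744],
       [ 0.        ,  0.        ,  0.        ,  1.        ]])}
wrist {'K': array([[343.38357496,   0.        , 253.74393047],
       [  0.        , 343.38357496, 184.94602901],
       [  0.        ,   0.        ,   1.        ]]), 'tool_from_camera': array([[ 1.40888222e-03,  9.63084139e-01,  2.69196871e-01,
         7.33637359e-02],
       [ 9.99999003e-01, -1.38324942e-03, -2.84903924e-04,
        -4.03523830e-04],
       [ 9.79799646e-05,  2.69197004e-01, -9.63085128e-01,
         2.02786325e-02],
       [ 0.00000000e+00,  0.00000000e+00,  0.00000000e+00,
         1.00000000e+00]])}
```

View pics/side0.png

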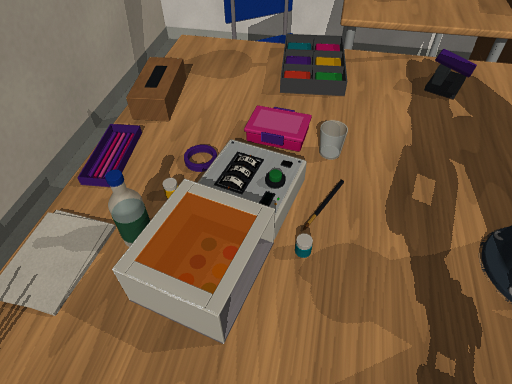

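View pics/top0.png

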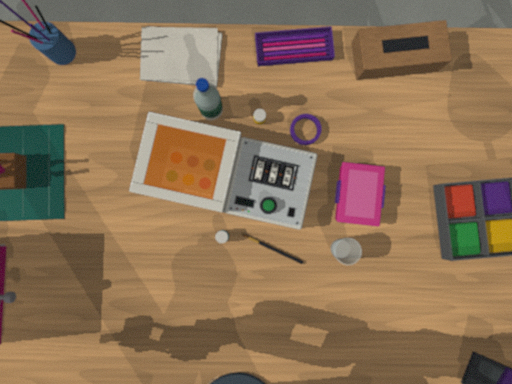

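View pics/wrist0.png

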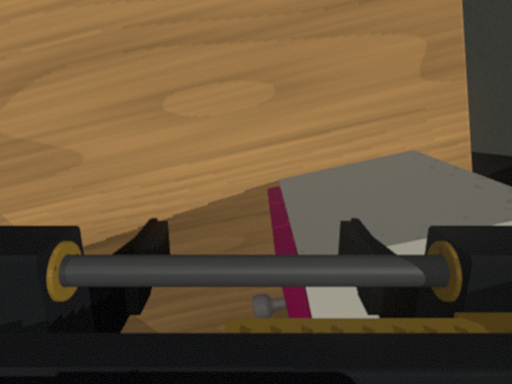

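```bash
cat > h.py <<'E'
import numpy as np,cv2
from rig import robot,camera,camera_model
def ray(name,uv,z,obs=None):
    m=camera_model(name);K=m['K']
    if name=='wrist':
        from scipy.spatial.transform import Rotation as R
        T=np.eye(4);T[:3,:3]=R.from_quat(obs['tool_rot']).as_matrix();T[:3,3]=obs['position'];c2w=T@m['tool_from_camera']
    else: c2w=np.linalg.inv(m['world_to_cam'])
    d=np.array([(uv[0]-K[0,2])/K[0,0],-(uv[1]-K[1,2])/K[1,1],-1])
    d=c2w[:3,:3]@d;o=c2w[:3,3];return o+d*(z-o[2])/d[2]
def proj(name,P,obs=None):
    m=camera_model(name);K=m['K']
    if name=='wrist':
        from scipy.spatial.transform import Rotation as R
        T=np.eye(4);T[:3,:3]=R.from_quat(obs['tool_rot']).as_matrix();T[:3,3]=obs['position'];w2c=np.linalg.inv(T@m['tool_from_camera'])
    else:w2c=m['world_to_cam']
    p=w2c@np.append(P,1);return np.array([K[0,0]*p[0]/-p[2]+K[0,2],K[1,1]*-p[1]/-p[2]+K[1,2]])
E
python3 - <<'E'
import cv2
a=cv2.imread('pics/top0.png')[130:235,215:325];cv2.imwrite('pics/t0z.png',cv2.resize(a,None,fx=6,fy=5.6,interpolation=cv2.INTER_CUBIC))
a=cv2.imread('pics/side0.png')[130:230,190:320];cv2.imwrite('pics/s0z.png',cv2.resize(a,None,fx=6,fy=6,interpolation=cv2.INTER_CUBIC))
E
```

```text
(no output)
```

View pics/t0z.png

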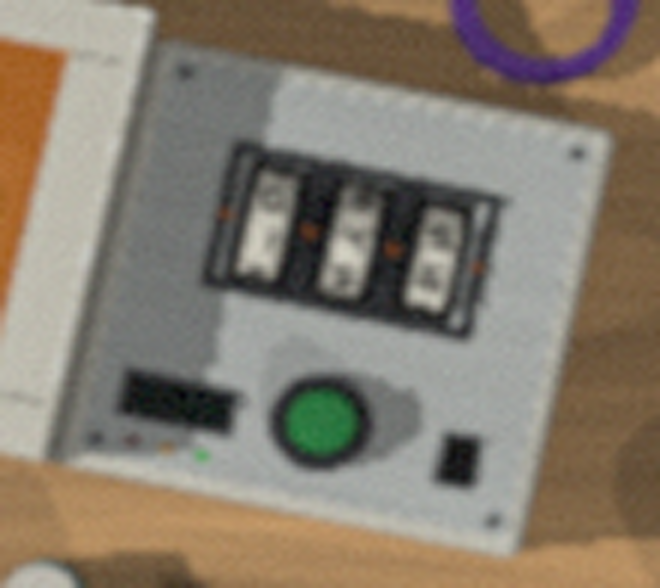

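View pics/s0z.png

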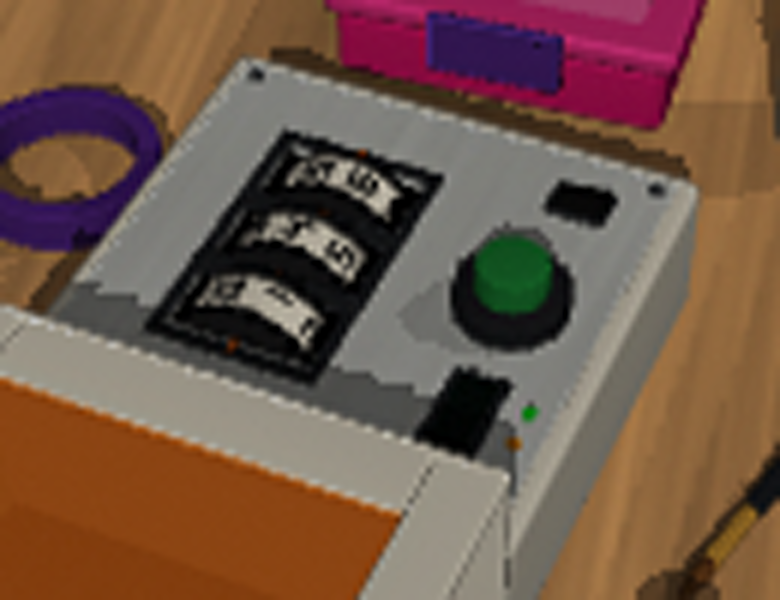

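```bash
cat > a.py <<'E'
from h import *
z=lambda p:((p[0]+.5)/6-.5+215,(p[1]+.5)/5.6-.5+130)
S=[ray('top',z(p),.07) for p in [(186,72),(577,153),(492,520),(95,438)]]
c=np.mean(S,0);print(np.round(S,4),c)
ex=(S[0]-S[3]+S[1]-S[2]);ey=(S[0]-S[1]+S[3]-S[2])
print(np.arctan2(ex[1],ex[0]),np.arctan2(-ey[0],ey[1]),np.linalg.norm(ex)/2,np.linalg.norm(ey)/2)
O=[ray('top',z(p),.073) for p in [(225,213),(310,231),(394,249),(478,266)]]
print(np.round(O,4))
th=(np.arctan2(ex[1],ex[0])+np.arctan2(-ey[0],ey[1]))/2
R=np.array([[np.cos(th),-np.sin(th)],[np.sin(th),np.cos(th)]])
for n,l in dict(h=(.025,.036),t=(.025,0),u=(.025,-.036),b=(-.058,-.005)).items(): print(n,c[:2]+R@l)
print('btn seen',ray('top',z((322,420)),.095))
for o in O: print(R.T@(o[:2]-c[:2]))
zs=lambda p:((p[0]+.5)/6-.5+190,(p[1]+.5)/6-.5+130)
print('side btn',ray('side',zs((515,262)),.095)[:2])
for p in [(257,75),(657,190)]: print('side screw',ray('side',zs(p),.07))
E
python3 a.py
```

```text
[[ 0.6998 -0.0115  0.07  ]
 [ 0.6652 -0.1773  0.07  ]
 [ 0.499  -0.1424  0.07  ]
 [ 0.5333  0.024   0.07  ]] [ 0.59934152 -0.0768216   0.07      ]
-0.2085718535956606 -0.20480546647331016 0.17005489324098622 0.16968027813770062
[[ 0.6353 -0.029   0.073 ]
 [ 0.6276 -0.0648  0.073 ]
 [ 0.62   -0.1001  0.073 ]
 [ 0.6128 -0.1355  0.073 ]]
h [ 0.63119734 -0.04671834]
t [ 0.62380941 -0.08195211]
u [ 0.61642149 -0.11718588]
b [ 0.5415499  -0.06981241]
btn seen [ 0.54181619 -0.06981295  0.095     ]
[0.02535324 0.05422611]
[0.02522865 0.01760782]
[ 0.02501204 -0.0185742 ]
[ 0.02523732 -0.05463412]
side btn [ 0.5392943  -0.06937653]
side screw [ 0.66311822 -0.17832182  0.07      ]
side screw [ 0.49690492 -0.14321691  0.07      ]
```

Emit:
{"method": "drive_tool", "body": {
  "plan": [
    [[0.75, -1, 0, 0, 0, 0.16], [0.75, -1, 0, 0, 0, 0], [0.75, -1, 0, 0, 0, 0], [0.75, -1, 0, 0, 0, 0], [0.75, -1, 0, 0, 0, 0], [0.75, -1, 0, 0, 0, 0], [0.75, -1, 0, 0, 0, 0], [0.75, -1, 0, 0, 0, 0]]
  ],
  "grip": 1,
  "force": 30
}}

```text
time: 1.15
position: [0.2891, 0.4085, 0.4046]
tool_rot: [0.103, 0.995, -0.0, -0.0]
ft_force: [0.4, 0.0, -0.1]
grip_width: 0.015
```

Emit:
{"method": "drive_tool", "body": {
  "plan": [
    [[0.75, -1, 0, 0, 0, 0], [0.75, -1, 0, 0, 0, 0], [0.75, -1, 0, 0, 0, 0], [0.75, -1, 0, 0, 0, 0], [0.75, -1, 0, 0, 0, 0], [0.75, -1, 0, 0, 0, 0], [0.75, -1, 0, 0, 0, 0], [0.75, -1, 0, 0, 0, 0]]
  ]
}}

```text
time: 2.15
position: [0.4391, 0.2085, 0.4046]
tool_rot: [0.103, 0.995, -0.0, -0.0]
ft_force: [-0.0, 0.0, -0.4]
grip_width: 0.0004
```

Emit:
{"method": "drive_tool", "body": {
  "plan": [
    [[0.75, -1, 0, 0, 0, 0], [0.75, -1, 0, 0, 0, 0], [0.75, -1, 0, 0, 0, 0], [0.75, -1, 0, 0, 0, 0], [0.75, -1, 0, 0, 0, 0], [0.75, -1, 0, 0, 0, 0], [0.75, -1, 0, 0, 0, 0], [0.75, -1, 0, 0, 0, 0]]
  ]
}}

```text
time: 3.15
position: [0.5891, 0.0085, 0.4044]
tool_rot: [0.103, 0.995, 0.0, -0.0]
ft_force: [-0.7, 0.8, -0.0]
grip_width: 0.0002
```

Emit:
{"method": "drive_tool", "body": {
  "plan": [
    [[0.75, -1, 0, 0, 0, 0], [0.75, -1, 0, 0, 0, 0], [0.75, -1, -0.5, 0, 0, 0], [0.75, -1, -1, 0, 0, 0], [0, 0, -1, 0, 0, 0], [0, 0, -1, 0, 0, 0], [0, 0, -0.5, 0, 0, 0], [0, 0, 0, 0, 0, 0]]
  ]
}}

```text
time: 4.15
position: [0.6634, -0.0904, 0.3037]
tool_rot: [0.103, 0.995, 0.0, -0.001]
ft_force: [0.6, 0.5, 0.5]
grip_width: 0.0006
```

```bash
python3 - <<'E'
from h import *
o=robot.get_obs();im=camera('wrist')[:,:,::-1];cv2.imwrite('pics/w1.png',im)
print(o['position'])
for P in [(.6312,-.0467,.082),(.6238,-.082,.082),(.6164,-.1172,.082),(.5415,-.0698,.095)]:print(proj('wrist',P,o))
cv2.imwrite('pics/w1z.png',cv2.rotate(cv2.resize(im[0:260,130:420],None,fx=2.3,fy=2.3,interpolation=cv2.INTER_CUBIC),cv2.ROTATE_180))
E
```

```text
[ 0.66336661 -0.09043487  0.30368307]
[315.49844214 147.77596119]
[254.51496419 147.7105922 ]
[193.68674862 147.61094679]
[244.77781707 -16.12795303]
```

View pics/w1z.png

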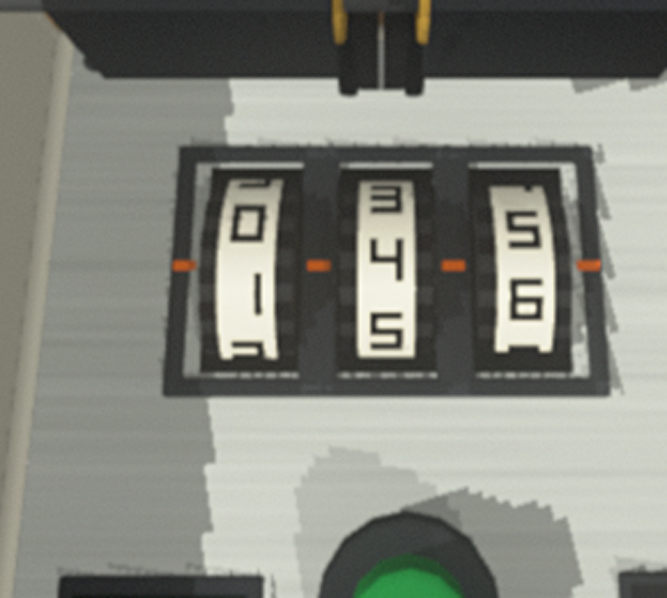

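View pics/w1.png

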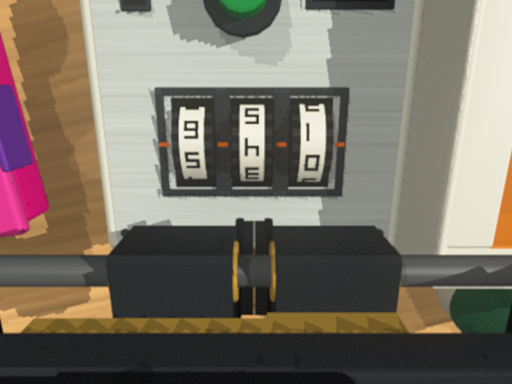

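```bash
python3 - <<'E'
from h import *
from scipy.spatial.transform import Rotation as R
o=robot.get_obs();rm=R.from_quat(o['tool_rot']).as_matrix()
print('tip',o['position']+rm@[0,0,.182],rm.round(4).tolist())
M=[ray('wrist',p,.073,o)[:2] for p in [(164,145),(222,145),(281,145),(340,145)]];print(np.round(M,4),np.mean(M,0))
a=-.2067;ex=np.array([np.cos(a),np.sin(a)]);print('top-est row centre',np.array([.59934,-.07682])+.025*ex)
E
```

```text
tip [ 0.66376423 -0.09050958  0.12281889] [[-0.9787, 0.2054, -0.0001], [0.2054, 0.9787, -0.0], [0.0001, -0.0, -1.0]]
[[ 0.6133 -0.1371]
 [ 0.6206 -0.1019]
 [ 0.628  -0.0661]
 [ 0.6355 -0.0304]] [ 0.62434284 -0.08389073]
top-est row centre [ 0.62380784 -0.08195078]
```

Emit:
{"method": "drive_tool", "body": {
  "plan": [
    [[-0.78, 0.88, 0, 0, 0, 0], [-0.78, 0.88, -0.3, 0, 0, 0], [0, 0, -0.5, 0, 0, 0], [0, 0, -0.4, 0, 0, 0], [0, 0, -0.1, 0, 0, 0], [0, 0, 0, 0, 0, 0]]
  ]
}}

```text
time: 4.95
position: [0.6252, -0.0473, 0.272]
tool_rot: [0.104, 0.995, -0.0, 0.0]
ft_force: [-0.0, 0.4, -0.1]
grip_width: 0.0006
```

Emit:
{"method": "drive_tool", "body": {
  "plan": [
    [[0, 0, -0.04, 0, 0, 0], [0, 0, -0.04, 0, 0, 0], [0, 0, 0, 0, 0, 0]]
  ]
}}

```text
time: 5.32
position: [0.6247, -0.0467, 0.2703]
tool_rot: [0.103, 0.995, -0.0, 0.0]
ft_force: [0.5, 0.5, 0.4]
grip_width: 0.0005
```

Emit:
{"method": "drive_tool", "body": {
  "plan": [
    [[0, 0, -0.06, 0, 0, 0], [0, 0, -0.06, 0, 0, 0], [0, 0, 0, 0, 0, 0]]
  ]
}}

```text
time: 5.7
position: [0.6246, -0.0466, 0.2671]
tool_rot: [0.103, 0.995, 0.0, -0.0]
ft_force: [0.2, -0.5, 0.4]
grip_width: 0.0001
```

Emit:
{"method": "drive_tool", "body": {
  "plan": [
    [[0, 0, -0.04, 0, 0, 0], [0, 0, 0, 0, 0, 0]]
  ]
}}

```text
time: 5.95
position: [0.6246, -0.0466, 0.2662]
tool_rot: [0.103, 0.995, 0.0, -0.0]
ft_force: [0.5, 0.3, -0.6]
grip_width: 0.001
```

Emit:
{"method": "drive_tool", "body": {
  "plan": [
    [[0, 0, -0.03, 0, 0, 0], [0, 0, 0, 0, 0, 0]]
  ]
}}

```text
time: 6.2
position: [0.6247, -0.0466, 0.2657]
tool_rot: [0.103, 0.995, -0.0, 0.0]
ft_force: [-0.7, -0.0, 1.1]
grip_width: 0.0004
```

Emit:
{"method": "drive_tool", "body": {
  "plan": [
    [[0, 0, -0.03, 0, 0, 0], [0, 0, 0, 0, 0, 0]]
  ]
}}

```text
time: 6.45
position: [0.6247, -0.0466, 0.2651]
tool_rot: [0.103, 0.995, -0.0, 0.0]
ft_force: [-0.6, 0.2, 3.2]
grip_width: 0.0008
```

Emit:
{"method": "drive_tool", "body": {
  "plan": [
    [[0, 0, -0.02, 0, 0, 0], [0, 0, -0.015, 0, 0, 0], [0, 0, 0, 0, 0, 0]]
  ]
}}

```text
time: 6.82
position: [0.625, -0.0467, 0.2646]
tool_rot: [0.103, 0.995, -0.0, 0.001]
ft_force: [-1.1, -0.8, 6.2]
grip_width: 0.0003
```

Emit:
{"method": "drive_tool", "body": {
  "plan": [
    [[0, 0, -0.016, 0, 0, 0], [0.04, -0.008, 0, 0, 0, 0], [0.08, -0.017, 0, 0, 0, 0], [0.08, -0.017, 0, 0, 0, 0]]
  ]
}}

```text
time: 7.32
position: [0.6308, -0.0479, 0.2647]
tool_rot: [0.103, 0.995, -0.0, 0.002]
ft_force: [1.5, -0.6, 4.7]
grip_width: 0.0004
```

Emit:
{"method": "drive_tool", "body": {
  "plan": [
    [[0.08, -0.017, 0, 0, 0, 0], [0.08, -0.017, 0, 0, 0, 0], [0, 0, 0, 0, 0, 0], [0, 0, 0.16, 0, 0, 0], [0, 0, 0, 0, 0, 0]]
  ]
}}

```text
time: 7.95
position: [0.6337, -0.0485, 0.2673]
tool_rot: [0.103, 0.995, -0.0, 0.0]
ft_force: [0.2, 0.9, -0.9]
grip_width: 0.0008
```

```bash
cat > look.py <<'E'
import sys
from h import *
n,tag=sys.argv[1],sys.argv[2]
o=robot.get_obs();im=camera(n)[:,:,::-1]
print(o['time'],o['position'].round(4),o['ft_force'].round(1))
if n=='wrist': a=cv2.rotate(im[0:300,120:420],cv2.ROTATE_180);f=2
elif n=='side': a=im[130:230,190:320];f=6
else: a=im[130:235,215:325];f=5.6
cv2.imwrite(f'pics/{tag}.png',cv2.resize(a,None,fx=f,fy=f,interpolation=cv2.INTER_CUBIC))
E
python3 look.py wrist w2
```

```text
7.95 [ 0.6337 -0.0485  0.2673] [ 0.2  0.9 -0.9]
```

View pics/w2.png

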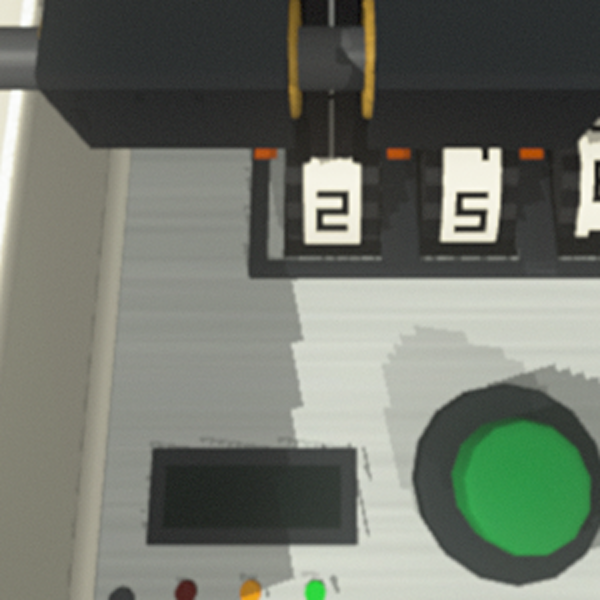

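Emit:
{"method": "drive_tool", "body": {
  "plan": [
    [[-0.352, 0.074, 0, 0, 0, 0], [0, 0, -0.08, 0, 0, 0], [0, 0, -0.05, 0, 0, 0], [0, 0, -0.03, 0, 0, 0], [0, 0, 0, 0, 0, 0]]
  ]
}}

```text
time: 8.62
position: [0.624, -0.0464, 0.2642]
tool_rot: [0.103, 0.995, 0.0, -0.001]
ft_force: [-5.1, 0.7, 8.1]
grip_width: 0.0006
```

Emit:
{"method": "drive_tool", "body": {
  "plan": [
    [[0.06, -0.012, 0, 0, 0, 0], [0.06, -0.012, 0, 0, 0, 0]]
  ]
}}

```text
time: 8.88
position: [0.6274, -0.047, 0.2644]
tool_rot: [0.103, 0.995, 0.0, -0.001]
ft_force: [-2.3, 0.9, 7.6]
grip_width: 0.0002
```

Emit:
{"method": "drive_tool", "body": {
  "plan": [
    [[0.07, -0.014, 0, 0, 0, 0], [0.07, -0.014, 0, 0, 0, 0]]
  ]
}}

```text
time: 9.12
position: [0.6317, -0.0479, 0.2646]
tool_rot: [0.103, 0.995, -0.0, 0.001]
ft_force: [-0.5, 0.0, 6.8]
grip_width: 0.0005
```

Emit:
{"method": "drive_tool", "body": {
  "plan": [
    [[0.07, -0.014, 0, 0, 0, 0], [0.07, -0.014, 0, 0, 0, 0]]
  ]
}}

```text
time: 9.38
position: [0.6359, -0.0488, 0.2647]
tool_rot: [0.103, 0.995, -0.0, 0.002]
ft_force: [0.7, -0.0, 5.0]
grip_width: 0.0007
```

Emit:
{"method": "drive_tool", "body": {
  "plan": [
    [[0.07, -0.014, -0.01, 0, 0, 0], [0.07, -0.014, 0, 0, 0, 0], [0, 0, 0, 0, 0, 0], [0, 0, 0.16, 0, 0, 0], [0, 0, 0, 0, 0, 0]]
  ]
}}

```text
time: 10.0
position: [0.6379, -0.0493, 0.2669]
tool_rot: [0.103, 0.995, 0.0, -0.001]
ft_force: [-0.2, -0.3, 0.6]
grip_width: 0.0004
```

```bash
python3 look.py wrist w3
```

```text
10.0 [ 0.6379 -0.0493  0.2669] [-0.2 -0.3  0.6]
```

View pics/w3.png

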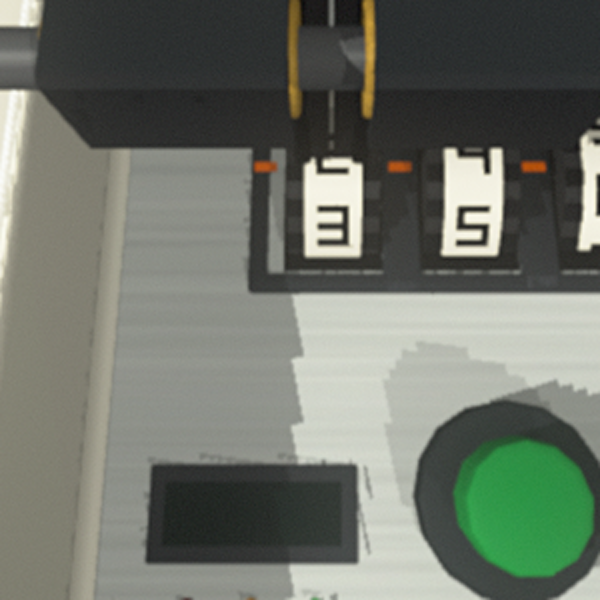

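Emit:
{"method": "drive_tool", "body": {
  "plan": [
    [[-0.53, 0.111, 0, 0, 0, 0], [0, 0, -0.08, 0, 0, 0], [0, 0, -0.05, 0, 0, 0], [0, 0, -0.03, 0, 0, 0], [0, 0, 0, 0, 0, 0]]
  ]
}}

```text
time: 10.68
position: [0.6244, -0.0463, 0.2642]
tool_rot: [0.103, 0.995, 0.0, -0.001]
ft_force: [-3.2, 0.9, 8.5]
grip_width: 0.0005
```

Emit:
{"method": "drive_tool", "body": {
  "plan": [
    [[0.06, -0.012, 0, 0, 0, 0], [0.06, -0.012, 0, 0, 0, 0]]
  ]
}}

```text
time: 10.92
position: [0.6279, -0.047, 0.2643]
tool_rot: [0.103, 0.995, 0.0, -0.0]
ft_force: [-2.5, 1.2, 8.0]
grip_width: 0.0007
```

Emit:
{"method": "drive_tool", "body": {
  "plan": [
    [[0.07, -0.014, 0, 0, 0, 0], [0.07, -0.014, 0, 0, 0, 0]]
  ]
}}

```text
time: 11.18
position: [0.6321, -0.0479, 0.2645]
tool_rot: [0.103, 0.995, -0.0, 0.001]
ft_force: [-0.9, 0.3, 6.4]
grip_width: 0.0005
```

Emit:
{"method": "drive_tool", "body": {
  "plan": [
    [[0.07, -0.014, 0, 0, 0, 0], [0.07, -0.014, 0, 0, 0, 0]]
  ]
}}

```text
time: 11.42
position: [0.6362, -0.0488, 0.2647]
tool_rot: [0.103, 0.995, -0.0, 0.002]
ft_force: [1.8, -0.1, 5.8]
grip_width: 0.0009
```

Emit:
{"method": "drive_tool", "body": {
  "plan": [
    [[0.07, -0.014, -0.01, 0, 0, 0], [0.07, -0.014, 0, 0, 0, 0], [0, 0, 0, 0, 0, 0], [0, 0, 0.16, 0, 0, 0], [0, 0, 0.24, 0, 0, 0], [0, 0, 0, 0, 0, 0]]
  ]
}}

```text
time: 12.18
position: [0.6387, -0.0493, 0.2733]
tool_rot: [0.103, 0.995, -0.0, 0.0]
ft_force: [0.5, 0.3, -0.3]
grip_width: 0.0004
```

```bash
python3 look.py wrist w4
```

```text
12.175 [ 0.6387 -0.0493  0.2733] [ 0.5  0.3 -0.3]
```

View pics/w4.png

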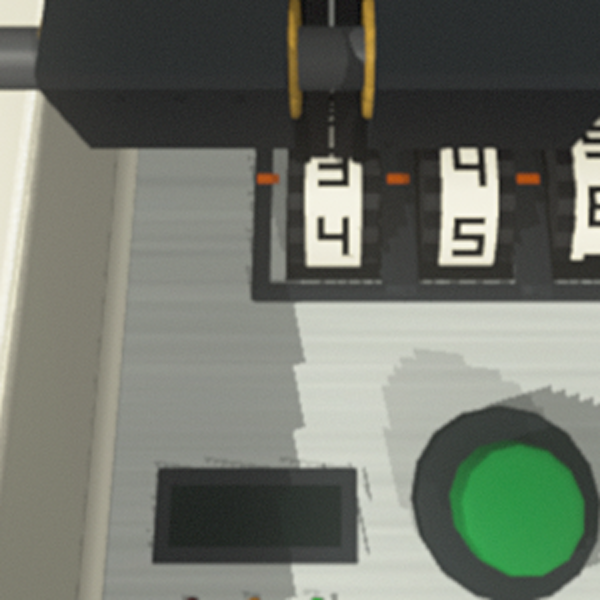

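Emit:
{"method": "drive_tool", "body": {
  "plan": [
    [[-0.15, -0.7, 0, 0, 0, 0], [-0.15, -0.7, 0, 0, 0, 0], [0, 0, -0.1, 0, 0, 0], [0, 0, -0.1, 0, 0, 0], [0, 0, 0, 0, 0, 0]]
  ]
}}

```text
time: 12.85
position: [0.631, -0.084, 0.2675]
tool_rot: [0.103, 0.995, 0.0, -0.0]
ft_force: [-1.0, 0.5, -0.4]
grip_width: 0.0005
```

Emit:
{"method": "drive_tool", "body": {
  "plan": [
    [[0, 0, -0.04, 0, 0, 0], [0, 0, 0, 0, 0, 0]]
  ]
}}

```text
time: 13.1
position: [0.6312, -0.0839, 0.2669]
tool_rot: [0.103, 0.995, 0.0, -0.0]
ft_force: [0.7, 1.1, 0.5]
grip_width: 0.0003
```

Emit:
{"method": "drive_tool", "body": {
  "plan": [
    [[0, 0, -0.04, 0, 0, 0], [0, 0, 0, 0, 0, 0]]
  ]
}}

```text
time: 13.35
position: [0.6311, -0.0841, 0.2659]
tool_rot: [0.103, 0.995, 0.0, -0.0]
ft_force: [-1.0, -0.8, 1.8]
grip_width: 0.0002
```

Emit:
{"method": "drive_tool", "body": {
  "plan": [
    [[0, 0, -0.03, 0, 0, 0], [0, 0, 0, 0, 0, 0]]
  ]
}}

```text
time: 13.6
position: [0.6312, -0.0843, 0.2652]
tool_rot: [0.103, 0.995, 0.0, 0.0]
ft_force: [-0.8, 0.3, 0.4]
grip_width: 0.0003
```

Emit:
{"method": "drive_tool", "body": {
  "plan": [
    [[0, 0, -0.03, 0, 0, 0], [0, 0, 0, 0, 0, 0]]
  ]
}}

```text
time: 13.85
position: [0.6312, -0.0843, 0.2648]
tool_rot: [0.103, 0.995, -0.0, 0.0]
ft_force: [-1.2, 0.1, 3.6]
grip_width: 0.0002
```

Emit:
{"method": "drive_tool", "body": {
  "plan": [
    [[0, 0, -0.03, 0, 0, 0], [0, 0, -0.02, 0, 0, 0], [0, 0, 0, 0, 0, 0]]
  ]
}}

```text
time: 14.22
position: [0.6313, -0.0843, 0.264]
tool_rot: [0.103, 0.995, -0.0, 0.0]
ft_force: [-1.5, 0.7, 5.6]
grip_width: 0.0006
```

Emit:
{"method": "drive_tool", "body": {
  "plan": [
    [[-0.06, 0.012, 0, 0, 0, 0], [-0.06, 0.012, 0, 0, 0, 0]]
  ]
}}

```text
time: 14.48
position: [0.6296, -0.084, 0.2645]
tool_rot: [0.104, 0.995, -0.0, 0.003]
ft_force: [3.9, 0.6, 4.4]
grip_width: 0.0006
```

Emit:
{"method": "drive_tool", "body": {
  "plan": [
    [[0, 0, -0.03, 0, 0, 0], [-0.04, 0.008, -0.02, 0, 0, 0]]
  ]
}}

```text
time: 14.72
position: [0.6291, -0.0839, 0.2637]
tool_rot: [0.104, 0.995, -0.0, 0.004]
ft_force: [4.7, 1.1, 8.3]
grip_width: 0.0004
```

Emit:
{"method": "drive_tool", "body": {
  "plan": [
    [[-0.07, 0.014, 0, 0, 0, 0], [-0.07, 0.014, 0, 0, 0, 0]]
  ]
}}

```text
time: 14.98
position: [0.6256, -0.0832, 0.2638]
tool_rot: [0.104, 0.995, -0.0, 0.004]
ft_force: [3.8, 0.9, 7.2]
grip_width: 0.0007
```

Emit:
{"method": "drive_tool", "body": {
  "plan": [
    [[-0.07, 0.014, -0.01, 0, 0, 0], [-0.07, 0.014, 0, 0, 0, 0]]
  ]
}}

```text
time: 15.22
position: [0.6214, -0.0823, 0.2635]
tool_rot: [0.103, 0.995, -0.0, 0.003]
ft_force: [1.3, 0.8, 9.1]
grip_width: 0.0003
```

Emit:
{"method": "drive_tool", "body": {
  "plan": [
    [[-0.07, 0.014, 0, 0, 0, 0], [-0.07, 0.014, 0, 0, 0, 0]]
  ]
}}

```text
time: 15.48
position: [0.6173, -0.0814, 0.2633]
tool_rot: [0.103, 0.995, -0.0, 0.001]
ft_force: [0.7, 1.6, 9.3]
grip_width: 0.0002
```

Emit:
{"method": "drive_tool", "body": {
  "plan": [
    [[-0.03, 0.006, 0, 0, 0, 0], [0, 0, 0.2, 0, 0, 0], [0, 0, 0, 0, 0, 0], [0.57, -0.12, 0, 0, 0, 0], [0, 0, 0, 0, 0, 0]]
  ]
}}

```text
time: 16.1
position: [0.6304, -0.0845, 0.2659]
tool_rot: [0.103, 0.995, -0.0, -0.0]
ft_force: [0.2, -0.0, -0.5]
grip_width: 0.0006
```

```bash
python3 look.py wrist w5
```

```text
16.1 [ 0.6304 -0.0845  0.2659] [ 0.2 -0.  -0.5]
```

View pics/w5.png

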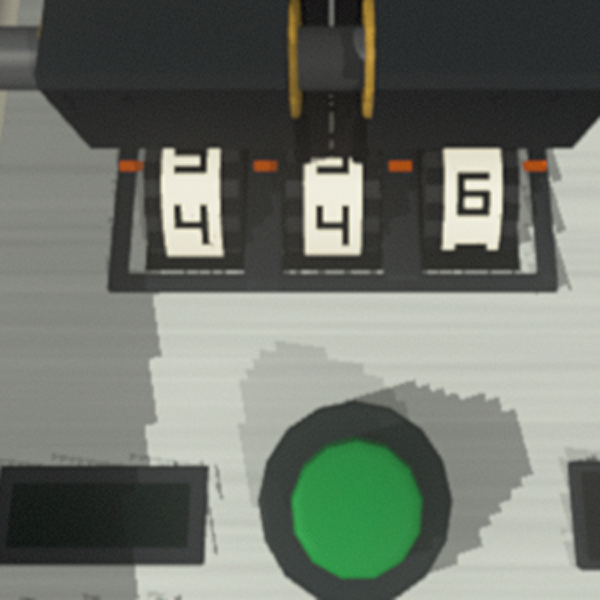

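Emit:
{"method": "drive_tool", "body": {
  "plan": [
    [[0, 0, -0.07, 0, 0, 0], [0, 0, -0.06, 0, 0, 0], [0, 0, -0.05, 0, 0, 0], [0, 0, 0, 0, 0, 0]]
  ]
}}

```text
time: 16.65
position: [0.6297, -0.0841, 0.2636]
tool_rot: [0.103, 0.995, -0.0, -0.0]
ft_force: [-2.8, -0.1, 8.7]
grip_width: 0.0002
```

Emit:
{"method": "drive_tool", "body": {
  "plan": [
    [[-0.06, 0.012, 0, 0, 0, 0], [-0.06, 0.012, -0.01, 0, 0, 0]]
  ]
}}

```text
time: 16.9
position: [0.628, -0.0838, 0.2638]
tool_rot: [0.103, 0.995, -0.0, 0.003]
ft_force: [1.6, -0.4, 7.1]
grip_width: 0.0004
```

Emit:
{"method": "drive_tool", "body": {
  "plan": [
    [[-0.07, 0.014, -0.01, 0, 0, 0], [-0.07, 0.014, 0, 0, 0, 0]]
  ]
}}

```text
time: 17.15
position: [0.6261, -0.0834, 0.2642]
tool_rot: [0.104, 0.995, -0.001, 0.006]
ft_force: [4.9, 0.0, 6.7]
grip_width: 0.0002
```

Emit:
{"method": "drive_tool", "body": {
  "plan": [
    [[-0.06, 0.012, -0.02, 0, 0, 0], [-0.06, 0.012, 0, 0, 0, 0]]
  ]
}}

```text
time: 17.4
position: [0.6229, -0.0828, 0.2638]
tool_rot: [0.104, 0.995, -0.001, 0.005]
ft_force: [3.2, 1.1, 7.8]
grip_width: 0.0004
```

Emit:
{"method": "drive_tool", "body": {
  "plan": [
    [[-0.07, 0.014, 0, 0, 0, 0], [-0.07, 0.014, 0, 0, 0, 0]]
  ]
}}

```text
time: 17.65
position: [0.6187, -0.0819, 0.2636]
tool_rot: [0.103, 0.995, -0.0, 0.004]
ft_force: [1.2, -0.2, 8.8]
grip_width: 0.0002
```

Emit:
{"method": "drive_tool", "body": {
  "plan": [
    [[-0.07, 0.014, 0, 0, 0, 0], [-0.07, 0.014, 0, 0, 0, 0]]
  ]
}}

```text
time: 17.9
position: [0.6145, -0.081, 0.2634]
tool_rot: [0.103, 0.995, -0.0, 0.003]
ft_force: [-0.3, -0.4, 10.0]
grip_width: 0.0002
```

Emit:
{"method": "drive_tool", "body": {
  "plan": [
    [[0, 0, 0.2, 0, 0, 0], [0, 0, 0.2, 0, 0, 0], [0.16, -0.76, 0, 0, 0, 0], [0.16, -0.77, 0, 0, 0, 0], [0, 0, 0, 0, 0, 0]]
  ]
}}

```text
time: 18.52
position: [0.6221, -0.1218, 0.2709]
tool_rot: [0.105, 0.994, -0.0, 0.0]
ft_force: [-0.3, 0.5, 0.7]
grip_width: 0.0002
```

```bash
python3 look.py wrist w6
```

```text
18.525 [ 0.6221 -0.1218  0.2709] [-0.3  0.5  0.7]
```

View pics/w6.png

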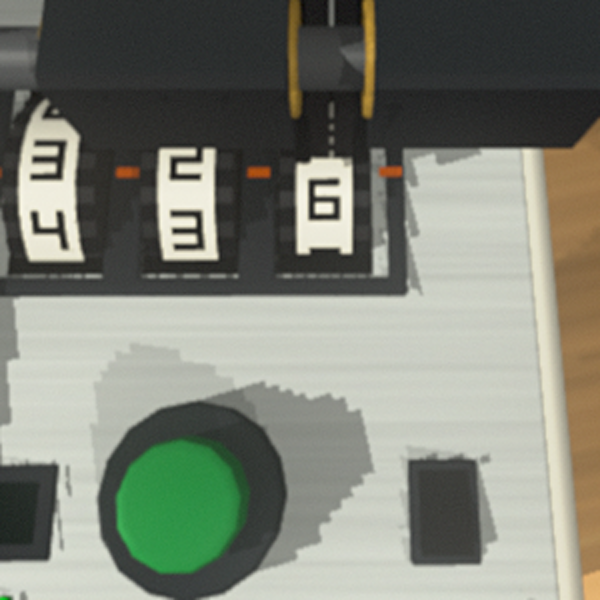

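Emit:
{"method": "drive_tool", "body": {
  "plan": [
    [[0, 0, -0.1, 0, 0, 0], [0, 0, -0.04, 0, 0, 0], [0, 0, 0, 0, 0, 0]]
  ]
}}

```text
time: 18.95
position: [0.6215, -0.1187, 0.2675]
tool_rot: [0.103, 0.995, 0.0, -0.0]
ft_force: [0.0, 0.5, -0.1]
grip_width: 0.0003
```

Emit:
{"method": "drive_tool", "body": {
  "plan": [
    [[0, 0, -0.04, 0, 0, 0], [0, 0, 0, 0, 0, 0]]
  ]
}}

```text
time: 19.2
position: [0.6216, -0.119, 0.2667]
tool_rot: [0.103, 0.995, 0.0, -0.0]
ft_force: [-0.2, -0.6, 0.5]
grip_width: 0.0001
```

Emit:
{"method": "drive_tool", "body": {
  "plan": [
    [[0, 0, -0.04, 0, 0, 0], [0, 0, 0, 0, 0, 0]]
  ]
}}

```text
time: 19.45
position: [0.6216, -0.1192, 0.2656]
tool_rot: [0.103, 0.995, 0.0, -0.0]
ft_force: [0.5, 0.5, 0.2]
grip_width: 0.0002
```

Emit:
{"method": "drive_tool", "body": {
  "plan": [
    [[0, 0, -0.03, 0, 0, 0], [0, 0, 0, 0, 0, 0]]
  ]
}}

```text
time: 19.7
position: [0.6216, -0.1192, 0.2649]
tool_rot: [0.103, 0.995, 0.0, -0.0]
ft_force: [-0.2, -0.0, -0.8]
grip_width: 0.0004
```

Emit:
{"method": "drive_tool", "body": {
  "plan": [
    [[0, 0, -0.03, 0, 0, 0], [0, 0, 0, 0, 0, 0]]
  ]
}}

```text
time: 19.95
position: [0.6216, -0.1192, 0.2641]
tool_rot: [0.103, 0.995, 0.0, -0.0]
ft_force: [0.7, -0.2, 0.4]
grip_width: 0.0003
```

Emit:
{"method": "drive_tool", "body": {
  "plan": [
    [[0, 0, -0.03, 0, 0, 0], [0, 0, 0, 0, 0, 0]]
  ]
}}

```text
time: 20.2
position: [0.6217, -0.1192, 0.2635]
tool_rot: [0.103, 0.995, -0.0, 0.0]
ft_force: [0.8, -0.7, -1.0]
grip_width: 0.0004
```

Emit:
{"method": "drive_tool", "body": {
  "plan": [
    [[0, 0, -0.03, 0, 0, 0], [0, 0, 0, 0, 0, 0]]
  ]
}}

```text
time: 20.45
position: [0.6217, -0.1192, 0.263]
tool_rot: [0.103, 0.995, -0.0, 0.0]
ft_force: [-0.6, 0.1, 2.2]
grip_width: 0.0003
```

Emit:
{"method": "drive_tool", "body": {
  "plan": [
    [[0, 0, -0.03, 0, 0, 0], [0, 0, 0, 0, 0, 0]]
  ]
}}

```text
time: 20.7
position: [0.6217, -0.1192, 0.2625]
tool_rot: [0.103, 0.995, -0.0, 0.0]
ft_force: [-1.2, 0.2, 4.5]
grip_width: 0.0005
```

Emit:
{"method": "drive_tool", "body": {
  "plan": [
    [[0, 0, -0.04, 0, 0, 0], [0, 0, 0, 0, 0, 0]]
  ]
}}

```text
time: 20.95
position: [0.6219, -0.1192, 0.262]
tool_rot: [0.103, 0.995, -0.0, 0.001]
ft_force: [-1.8, 0.5, 8.1]
grip_width: 0.0008
```

Emit:
{"method": "drive_tool", "body": {
  "plan": [
    [[-0.06, 0.012, 0, 0, 0, 0], [-0.06, 0.012, -0.01, 0, 0, 0]]
  ]
}}

```text
time: 21.2
position: [0.6197, -0.1188, 0.2621]
tool_rot: [0.103, 0.995, -0.0, 0.002]
ft_force: [-0.0, 0.6, 6.0]
grip_width: 0.0007
```

Emit:
{"method": "drive_tool", "body": {
  "plan": [
    [[-0.07, 0.014, 0, 0, 0, 0], [-0.07, 0.014, 0, 0, 0, 0]]
  ]
}}

```text
time: 21.45
position: [0.6158, -0.118, 0.262]
tool_rot: [0.103, 0.995, -0.0, 0.001]
ft_force: [-1.9, 0.1, 6.6]
grip_width: 0.0003
```

Emit:
{"method": "drive_tool", "body": {
  "plan": [
    [[-0.06, 0.012, 0, 0, 0, 0], [-0.06, 0.012, 0, 0, 0, 0], [0, 0, 0, 0, 0, 0], [0, 0, 0.2, 0, 0, 0], [0, 0, 0.8, 0, 0, 0], [0.5, -0.1, 1, 0, 0, 0], [0.8, 0.7, 0, 0, 0, 0], [0, 0, 0, 0, 0, 0]]
  ]
}}

```text
time: 22.45
position: [0.6453, -0.1014, 0.3107]
tool_rot: [0.102, 0.995, -0.0, 0.0]
ft_force: [-0.1, -0.6, -1.1]
grip_width: 0.0009
```

```bash
python3 look.py wrist w7
```

```text
22.45 [ 0.6453 -0.1014  0.3107] [-0.1 -0.6 -1.1]
```

View pics/w7.png

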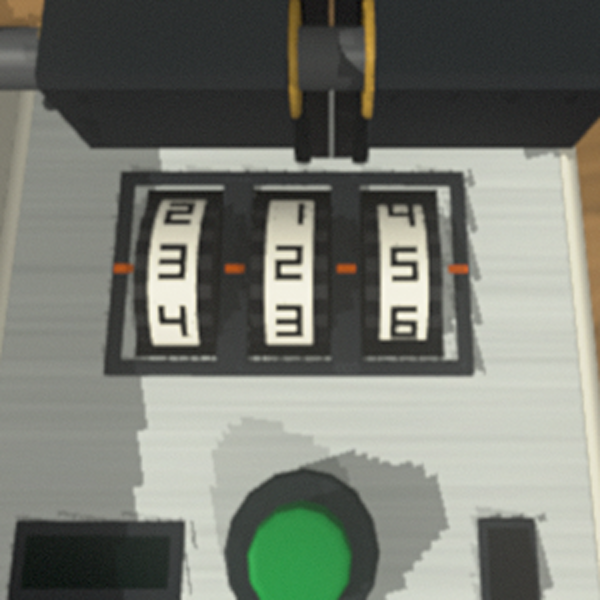

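Emit:
{"method": "drive_tool", "body": {
  "plan": [
    [[-0.83, 0.25, 0, 0, 0, 0], [-0.83, 0.25, 0, 0, 0, 0], [-0.83, 0.25, 0, 0, 0, 0], [-0.83, 0.25, 0, 0, 0, 0], [-0.83, 0.25, 0, 0, 0, 0], [0, 0, -0.6, 0, 0, 0], [0, 0, -0.35, 0, 0, 0], [0, 0, 0, 0, 0, 0]]
  ]
}}

```text
time: 23.5
position: [0.5413, -0.0714, 0.2856]
tool_rot: [0.103, 0.995, 0.0, -0.001]
ft_force: [-0.5, -0.6, -0.8]
grip_width: 0.0005
```

Emit:
{"method": "drive_tool", "body": {
  "plan": [
    [[0, 0, -0.1, 0, 0, 0], [0, 0, -0.1, 0, 0, 0], [0, 0, -0.1, 0, 0, 0], [0, 0, 0, 0, 0, 0]]
  ]
}}

```text
time: 24.0
position: [0.5408, -0.071, 0.2793]
tool_rot: [0.103, 0.995, 0.0, -0.0]
ft_force: [1.0, 0.0, -0.2]
grip_width: 0.0003
```

Down 3 mm to contact, then by about 1 mm steps.

Emit:
{"method": "drive_tool", "body": {
  "plan": [
    [[0, 0, -0.06, 0, 0, 0], [0, 0, -0.06, 0, 0, 0], [0, 0, 0, 0, 0, 0]]
  ]
}}

```text
time: 24.38
position: [0.5409, -0.071, 0.2767]
tool_rot: [0.103, 0.995, -0.0, 0.0]
ft_force: [0.4, 0.1, 2.3]
grip_width: 0.0005
```

Emit:
{"method": "drive_tool", "body": {
  "plan": [
    [[0, 0, -0.06, 0, 0, 0], [0, 0, -0.04, 0, 0, 0], [0, 0, 0, 0, 0, 0]]
  ]
}}

```text
time: 24.75
position: [0.5409, -0.0711, 0.2741]
tool_rot: [0.103, 0.995, -0.0, 0.0]
ft_force: [-0.8, -0.1, 4.0]
grip_width: 0.0004
```

Emit:
{"method": "drive_tool", "body": {
  "plan": [
    [[0, 0, -0.06, 0, 0, 0], [0, 0, -0.04, 0, 0, 0], [0, 0, 0, 0, 0, 0]]
  ]
}}

```text
time: 25.12
position: [0.541, -0.071, 0.2716]
tool_rot: [0.103, 0.995, -0.0, 0.0]
ft_force: [-0.3, 0.6, 6.0]
grip_width: 0.0
```

Emit:
{"method": "drive_tool", "body": {
  "plan": [
    [[0, 0, -0.05, 0, 0, 0], [0, 0, 0, 0, 0, 0]]
  ]
}}

```text
time: 25.38
position: [0.5409, -0.071, 0.2705]
tool_rot: [0.103, 0.995, -0.0, 0.0]
ft_force: [-0.6, 0.8, 6.9]
grip_width: 0.0007
```

Emit:
{"method": "drive_tool", "body": {
  "plan": [
    [[0, 0, 0.1, 0, 0, 0], [0, 0, 0.2, 0, 0, 0], [0, 0, 0.6, 0, 0, 0], [0, 0, 1, 0, 0, 0], [0.5, 0, 1, 0, 0, 0], [1, 0, 0.5, 0, 0, 0], [1, -0.3, 0.5, 0, 0, 0], [1, -0.5, 0, 0, 0, 0]]
  ]
}}

```text
time: 26.38
position: [0.6292, -0.0909, 0.3696]
tool_rot: [0.103, 0.995, -0.0, 0.001]
ft_force: [-0.1, -0.3, -0.4]
grip_width: 0.0003
```

Emit:
{"method": "drive_tool", "body": {
  "plan": [
    [[1, -0.3, 0, 0, 0, 0], [0, 0, 0, 0, 0, 0], [0, 0, 0, 0, 0, 0]]
  ]
}}

```text
time: 26.75
position: [0.6525, -0.0982, 0.3674]
tool_rot: [0.103, 0.995, 0.0, -0.001]
ft_force: [0.1, -0.6, 0.6]
grip_width: 0.0005
```

```bash
python3 look.py wrist w8; python3 look.py side s8;python3 - <<'E'
from h import *
cv2.imwrite('pics/top9.png',camera('top')[:,:,::-1])
E
```

```text
26.75 [ 0.6525 -0.0982  0.3674] [ 0.1 -0.6  0.6]
26.8 [ 0.6523 -0.0981  0.3675] [ 0.5 -0.2 -0.3]
```

View pics/w8.png

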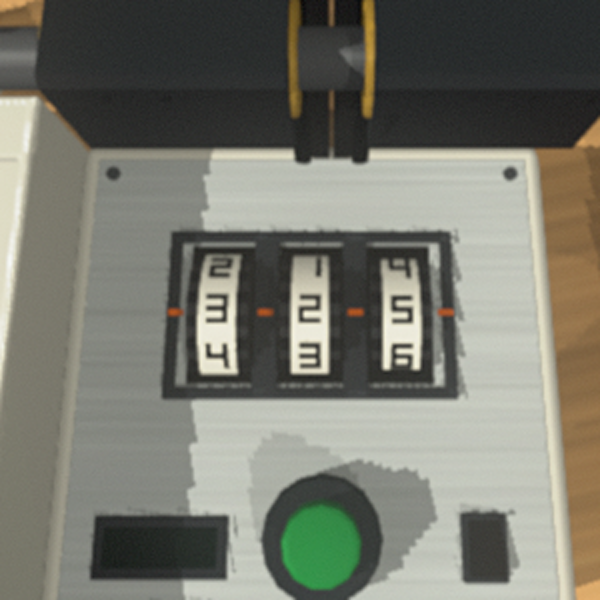

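View pics/s8.png

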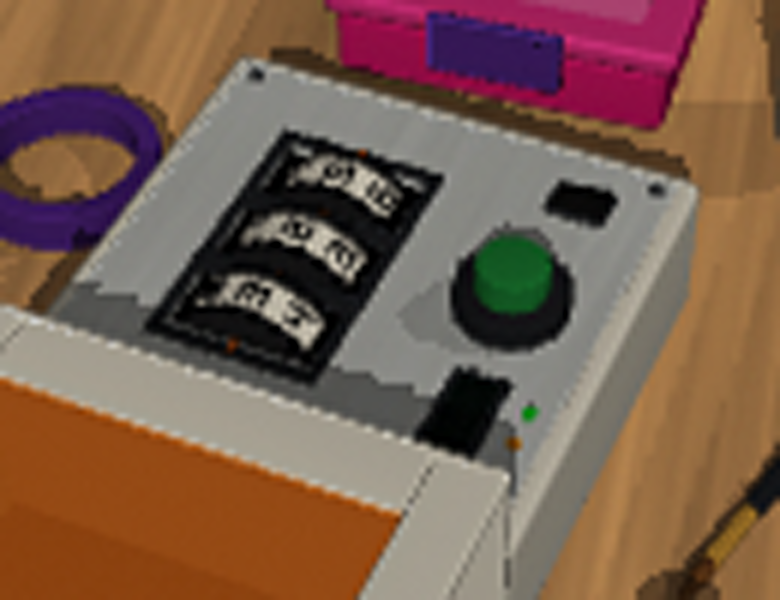

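View pics/top9.png

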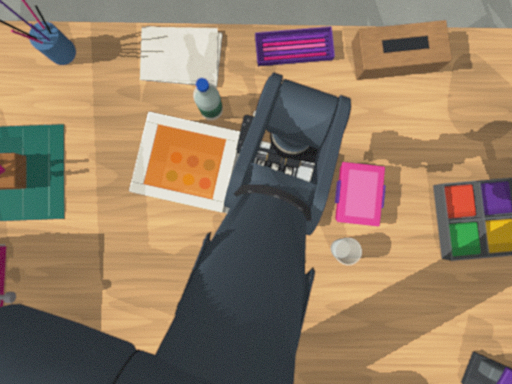

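The wheels read 3-2-5 and line up with the marks. The button is back out at its rest height, and the hand is clear. Handing in.

```bash
python3 -c "
from rig import robot
print(robot.hand_in())"
```

```text
the job is handed in; nothing more can be done
None
```

The lamp is set to 3-2-5 and the start button was pressed once afterwards. I handed the job in at about 27 s of the 72 s allowed.

- **Wheels:** The hundreds and units wheels started half-way between notches. I dragged hundreds up to 3, tens down from 4 to 2, and units down to 5. The highest downward push I read was about 10 N, but readings came only at the end of each move call, so short peaks between them were not seen.
- **Button:** I pressed it in about 6.5 mm at 6.9 N, only after a picture showed the wheels at 3-2-5. I then let it spring back and raised the hand clear.
- **Last checks:** The final wrist picture shows 3-2-5 on top, level with the orange marks. In the side picture the button looks the same as before the press. The wrist force reads about zero.
- **Bystanders:** The bottle, box and beaker look unmoved in the last top view. The arm hid the brush, jars and tape there. The tape and part of the brush look unmoved in the side view, but I did not re-check the jars. The hand stayed over the deck throughout the work.

No check failed. The camera views differed by about 2 mm on the lamp's position, which did not matter for this job.

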